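# Fetch the next carving blank from the push-latch dispenser

### The job

Fetch the next carving blank: press the dispenser's sloping hatch inward, firmly but without ramming it, until its catch lets go and it swings open, then draw the bottom blank out to the front, leaving the two above in their place in the chute, and set it down flat on the bare table and let go. Take it again, this time by its two ends, and lower it (do not drop it) lengthwise between the tall cheeks of the cradle until it lies flat on the cradle's floor, about centred along them. Leave the hatch open and everything else on the table where it is.

Things in the scene. Friction and masses are not known exactly. Their poses are not given: they have to be found in the camera images.
- dispenser: Plywood dispenser, fixed, 88 mm high: base plate 151 x 156 x 10 mm, leaning chute behind, sloping hatch in front between side cheeks (inside 144 mm apart, 75 mm high). Origin: underside, mid-width, 101 mm behind the plate's front edge; x to the back, y left, z up. Chute walls (47 mm apart) start at x = -22 mm; before them stands only a steel tongue, 24 mm wide, x = -37 to -33, z = 39 to 70 mm. 10 mm floor under the bottom blank.
- hatch_press (a point): Centre of the round steel press plate (26 mm across) on the outer face of the hatch, 60 mm up the panel from its hinge line, mid-width. Its x points up the panel, y to the dispenser's left, z straight out of the panel (press against z). The point moves with the hatch. Tripping takes about 7 mm of travel here from wherever it rests (that differs from start to start by 5 mm) and 5 to 11 N, which then drop; 2 to 7 mm further the panel meets a hard stop.
- hatch_hinge (a point): Hinge line of the hatch, mid-width: along the dispenser's y, 104 mm in front of its origin, 6 mm up. Panel 141 mm wide, 88 long, 7 thick; closed, it slopes up and back at 50 degrees. When the catch has let go and the pressing thing is lifted away, a spring swings it up, over and forward within two seconds, sweeping 88 mm round the hinge. Axes as hatch_press.
- hatch (a joint): Angle of the hatch, rad: near 0 closed (-0.05 to 0.05, as the catch is set), negative pressed in (hard stop -0.19), 2.27 fully open, when it lies level before the dispenser, its upper side 10 mm above the table.
- blank_low: Bottom one of three like wooden blocks, 66 x 44 x 24 mm (x, y, z), 0.05 to 0.1 kg. Origin: centre of its underside. It lies flat on the dispenser's base plate, length along the dispenser's x; its front end, behind the hatch, sticks out 22 mm before the blank above. With the hatch open it can be pinched there across its 44 mm width; each side has 50 mm of room for a finger, down to the base plate.
- blank_mid: Second blank, same block, on the bottom one, 22 mm further back (origin: centre of its underside). When the bottom one is drawn, the steel tongue in front and the leaning back wall keep the two above where they are.
- blank_top: Third blank, same block, on the second one, 22 mm further back again (origin: centre of its underside).
- cradle: Wooden cradle, fixed: base 100 x 90 x 8 mm (x, y, z), two cheeks 66 mm long (along x), 8 mm thick, tops 60 mm above the table. Gap between them 48 mm, widening to 58 over the top 7 mm, open at both ends (x). Origin: middle of the underside; floor 8 mm up. The blank's length goes along x, either way round; cheeks too tall to lower it in held by its long sides.
- chisel: Bystander: wooden-handled gouge, 203 mm long, lying between dispenser and cradle (origin: underside, middle).
- wax_tin: Bystander: round tin, 68 mm across, 25 mm high, left (origin: underside, middle).
- offcut: Bystander: planed wood block 50 x 70 x 36 mm with a saw kerf, right (origin: underside, middle).
- glue_bottle: Bystander: bottle 140 mm long with a pointed spout, lying, left (origin: underside, middle).
- mallet: Bystander: steel mallet 233 mm long, right (origin: underside, middle).
Mind the look-alikes: they are no part of the job. Of the things like the cradle, leave any that is white; of the rest the larger one is meant.

How it is judged:
By the outcome, as a careful person would: the job done as asked, in the order asked, and still so for the second after the job is handed in, with the robot touching nothing.
It also fails if it takes over 67 s, if anything falls off the work surface, if the arm or the gripper's body presses on something with over 40 N, if the wrist force passes 120 N, or if a joint passes its speed limit or range.

### The arm

A 6-joint arm with a two-finger parallel gripper is mounted at the origin on a cart in front of the work surface, level with it; the furniture and walls round the work are solid. World frame = base frame: x ahead of the robot, y to its left, z up, the work surface at z = 0. Lengths are in mm, angles in rad, forces in N, time in s.
With the tool pointing down it reaches from about 350 to 975 mm from the base axis. Payload 7.1 kg.
Tool frame: the origin (TCP) lies between the finger pads; the fingertips stand 14 mm ahead of it and the grasp point (between the pads) lies 5 mm behind it (ctrl.tcp_to_tips is the distance from the TCP to the fingertips, in mm); z points along the fingers, y is the line along which they close (so a half turn about z gives the same grasp; the last joint's range is limited). The gripper opens to 88 mm and grips with 3 to 60 N. Pads are 20 mm wide; open, the fingers measure 115 mm over their backs; the gripper's body (75 mm by 178 mm) begins 61 mm behind the grasp point.
Start: joints at [1.24, 0.423, 1.63, -0, 1.089, -0.019], TCP at [191.701, 594.858, 236.675] pointing down, gripper open.
Joint ranges: [-3, 3], [-0.9, 2.11], [0.09, 2.58], [-1.31, 4.45], [0.11, 2.69], [-2.54, 2.54]. Speed limits (rad/s): [2.39, 2.39, 3.01, 3.14, 3.14, 3.14].

### API

Orientations are given as a rotation vector (axis times angle).
In Python, from workcell import ctrl gives the robot as it stands.
- The arm moves only by the tool apply_moves, never from a script. Its argument "series" is a list that holds one entry, the list of rows, each a list of 7 numbers: the shift along the tool's x, y, z in cm, then the turn, a rotation vector about the tool's x, y, z in degrees, then the opening, from 0 (shut) to 1 (fully open). A call has 1 to 12 rows; each row shifts and turns the commanded pose from where the row before left it, along the tool's axes as they then stand; what a row does not reach is not made up. A row lasts 1/10 s, in which the tool goes at most 50 mm and 8.59 degrees, less where a joint would pass 70% of its speed; a pose out of reach is approached as far as the arm can. A call with a gripper value outside its range is refused whole. The fingers move at their own pace and stop on an object; the grip force is fixed at half the most. Time passes only in rows, so rows that do not move let the fingers close. It gives the time, the measured TCP pose, the force and the opening at its end, in the units of the state.
- ctrl.get_obs(): the state, without advancing time (a new reading comes with each control period).
- ctrl.get_image(name): name is "scene" or "side" or "wrist"; returns a dict with "img" (384x512x3 uint8, blue, green, red), "K" (3x3 intrinsics, pixels), "dist" ([k1, k2, p1, p2, k3] as OpenCV has them; the pictures are not rectified), "cam_to_world" (4x4, takes a point from camera to world coordinates). Camera axes: x right, y down, z forward; pixel columns grow to the right and rows downward; lengths in mm; the calibration is good to about 2 mm. A picture is of the moment at which its call begins. There is no depth.
- ctrl.close_job(): hands the job in, once; it reports no verdict.
The state is a dict: "t": time; "qpos": joint angles; "qvel": joint speeds; "joint_torque": joint torques, N m; "ee_pos": TCP position; "orientation": TCP orientation; "ft_force": force on the tool from outside, world axes, zero at the start; "moment": the same for the moment, N m; "width": finger opening in mm.
Only numpy, scipy, OpenCV 4.12 (cv2) and the standard library are available. Lean on these libraries where they do the work, as an engineer would, in place of code of your own. Each camera call takes 0.05 s, during which the arm holds its last target. There are 200 camera calls.

## Working session

There is one attempt and no reset: what is moved stays moved. The work goes in short steps, Python scripts to look and compute and a tool call to move; the robot and the scene stay as the last step left them, time stands still between calls to the robot, and variables do not carry over. Pictures are saved under pics/ and viewed, on a budget of 10 in all, crops included, one or two more only if the job needs it, and the job is handed in when it is done.

Besides the shell and the picture viewer there is one more tool, called after "Emit:" by a JSON object that holds its "name" and its "arguments". apply_moves: Moves the arm, as the interface text tells. Its arguments: {"type":"object","properties":{"series":{"type":"array","items":{"type":"array","items":{"type":"array","items":{"type":"number"}}}}},"required":["series"]}

```bash
ls; mkdir -p pics; cat > h.py <<'E'
import numpy as np, cv2, pickle
from scipy.spatial.transform import Rotation as R
from workcell import ctrl
def shot(n,tag):
    d=ctrl.get_image(n); cv2.imwrite(f'pics/{tag}.png',d['img']); pickle.dump(d,open(f'pics/{tag}.pkl','wb')); return d
def load(tag): return pickle.load(open(f'pics/{tag}.pkl','rb'))
def ray(d,uv):
    p=cv2.undistortPoints(np.array(uv,float).reshape(-1,1,2),np.array(d['K']),np.array(d['dist'])).reshape(-1,2)
    T=np.array(d['cam_to_world']); v=np.c_[p,np.ones(len(p))]@T[:3,:3].T
    return T[:3,3],v
def plane(d,uv,z):
    o,v=ray(d,uv); return o+v*((z-o[2])/v[:,2])[:,None]
def proj(d,P):
    T=np.linalg.inv(np.array(d['cam_to_world'])); r,_=cv2.Rodrigues(T[:3,:3])
    return cv2.projectPoints(np.array(P,float).reshape(-1,3),r,T[:3,3],np.array(d['K']),np.array(d['dist']))[0].reshape(-1,2)
E
python3 - <<'E'
from h import *
a=shot('scene','s0');b=shot('side','d0');w=shot('wrist','w0')
for d in(a,b,w):print(np.round(d['cam_to_world'],3).tolist(),np.round(d['K'],1).tolist())
o=ctrl.get_obs();print(o, ctrl.tcp_to_tips)
cv2.imwrite('pics/s0v.png',cv2.resize(a['img'],(800,600),interpolation=cv2.INTER_CUBIC))
cv2.imwrite('pics/d0v.png',cv2.resize(b['img'],(800,600),interpolation=cv2.INTER_CUBIC))
E
```

```text
pics
[[0.69, -0.559, 0.459, -196.58], [-0.723, -0.529, 0.444, -755.147], [-0.006, -0.639, -0.77, 1283.792], [0.0, 0.0, 0.0, 1.0]] [[476.9, 0.0, 251.4], [0.0, 476.9, 188.5], [0.0, 0.0, 1.0]]
[[0.98, -0.076, 0.185, 261.91], [-0.198, -0.486, 0.851, -1322.148], [0.025, -0.87, -0.492, 820.852], [0.0, 0.0, 0.0, 1.0]] [[449.1, 0.0, 256.6], [0.0, 449.1, 193.6], [0.0, 0.0, 1.0]]
[[0.307, 0.907, 0.29, 109.974], [0.952, -0.292, -0.096, 620.652], [-0.002, 0.305, -0.952, 384.439], [0.0, 0.0, 0.0, 1.0]] [[338.6, 0.0, 253.1], [0.0, 338.6, 188.2], [0.0, 0.0, 1.0]]
{'t': 0.15, 'qpos': array([ 1.24000489e+00,  4.23671256e-01,  1.63052681e+00,  1.08245460e-05,
        1.08859063e+00, -1.90370910e-02]), 'qvel': array([ 0.00017195, -0.00165056, -0.00206808, -0.00032246, -0.00101527,
        0.00160114]), 'joint_torque': array([ 8.68102306e-04, -5.44980562e+01, -2.73922920e+01,  6.43909746e-02,
        2.03743007e-02, -9.74253339e-05]), 'ee_pos': array([191.56203125, 594.47167536, 236.07168042]), 'orientation': array([-4.87695821e-01, -3.10328644e+00,  1.84733146e-03]), 'ft_force': array([ 0.09768372, -0.39475182,  0.11403504]), 'moment': array([-0.01440777,  0.01763797, -0.00710915]), 'width': 88.10018132164927} 14.0
```

View pics/s0v.png

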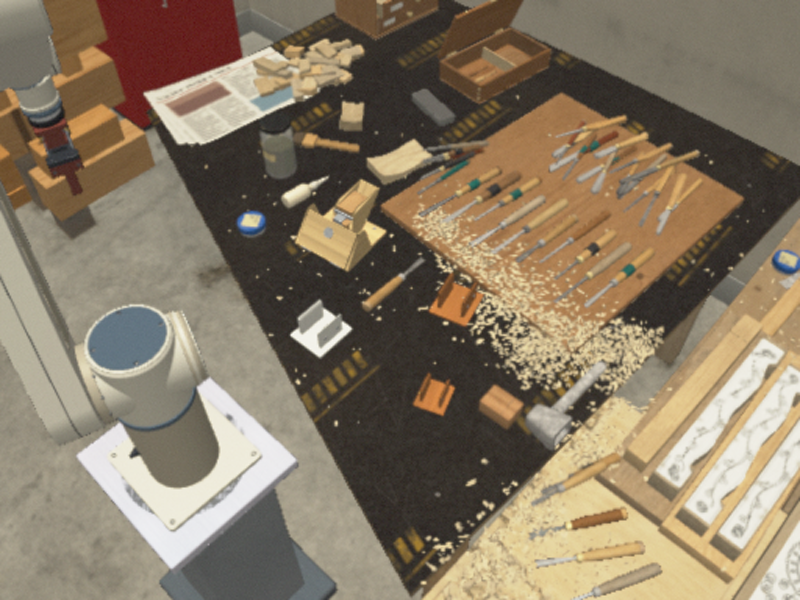

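View pics/d0v.png

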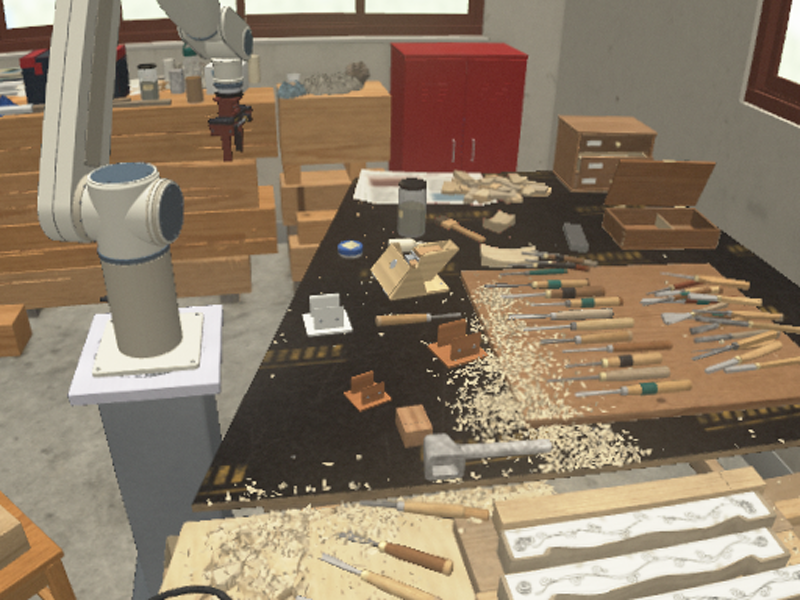

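The scene view shows the dispenser at about (340,235), the larger orange cradle at about (456,300), and the white and smaller orange look-alikes at (322,328) and (435,393). The side view agrees: dispenser (412,268), cradle (457,343).

```bash
python3 - <<'E'
from h import *
a=load('s0');b=load('d0');k=512/800
f=lambda d,u,z:np.round(plane(d,np.array(u)*k,z),0)[:,:2].tolist()
print('disp plate front L/R, right back corner', f(a,[(297,242),(347,270),(386,234)],5))
print('side disp',f(b,[(372,273),(394,300),(449,288)],5))
print('cradle s',f(a,[(444,274),(484,296),(460,326),(430,303)],8))
print('cradle d',f(b,[(452,322),(489,352),(441,364),(428,350)],8))
print('small',f(a,[(424,375),(454,384),(438,415),(414,402)],6))
print('white',f(a,[(291,331),(322,357),(352,328)],6))
print('chisel',f(a,[(365,305),(424,262)],10),'tin',f(a,[(251,222)],25),'bottle',f(a,[(285,202),(328,180)],15),'mallet',f(a,[(540,440),(600,370)],20),'offc',f(a,[(500,405)],30), 'jar', f(a,[(280,175)],0))
print('table edge',f(a,[(145,95),(240,290),(400,590)],0), 'board',f(a,[(384,205),(560,95)],0))
# blank masks
for n,d,(x0,y0,x1,y1) in(('s',a,(270,160,510,350)),('d',b,(350,220,510,380))):
    c=d['img'][int(y0*k):int(y1*k),int(x0*k):int(x1*k)]
    print(n,c.shape); cv2.imwrite(f'pics/{n}c.png',cv2.resize(c,None,fx=3.6,fy=3.6,interpolation=cv2.INTER_CUBIC))
s=cv2.imread('pics/sc.png');t=cv2.imread('pics/dc.png')
H=max(s.shape[0],t.shape[0]);z=lambda i:cv2.copyMakeBorder(i,0,H-i.shape[0],0,0,0)
m=np.hstack([z(s),z(t)]);print(m.shape,s.shape);
cv2.imwrite('pics/c1.png',m[:600,:])
E
```

```text
disp plate front L/R, right back corner [[526.0, 261.0], [546.0, 110.0], [690.0, 125.0]]
side disp [[526.0, 252.0], [555.0, 105.0], [700.0, 143.0]]
cradle s [[688.0, -61.0], [700.0, -169.0], [599.0, -184.0], [602.0, -95.0]]
cradle d [[664.0, -21.0], [709.0, -152.0], [598.0, -179.0], [583.0, -124.0]]
small [[454.0, -212.0], [480.0, -271.0], [403.0, -295.0], [393.0, -240.0]]
white [[341.0, 71.0], [341.0, -27.0], [437.0, -18.0]]
chisel [[499.0, 4.0], [682.0, -5.0]] tin [[483.0, 376.0]] bottle [[592.0, 377.0], [720.0, 359.0]] mallet [[489.0, -478.0], [703.0, -472.0]] offc [[492.0, -377.0]] jar [[659.0, 478.0]]
table edge [[620.0, 1049.0], [341.0, 247.0], [103.0, -475.0]] board [[763.0, 202.0], [1451.0, 154.0]]
s (122, 154, 3)
d (103, 102, 3)
(439, 921, 3) (439, 554, 3)
```

```bash
cat >> h.py <<'E'
def ori(yaw,tilt=0):
    return R.from_euler('z',yaw,degrees=True)*R.from_euler('y',-tilt,degrees=True)*R.from_matrix(np.diag([-1,1,-1]))
def go(pos,R1,quiet=False):
    "tool-axes turn (deg), then the shift (cm) in the axes after the turn, and in the axes before it"
    o=ctrl.get_obs();R0=R.from_rotvec(o['orientation']);d=(np.array(pos)-o['ee_pos'])/10
    print('turn',np.round((R0.inv()*R1).as_rotvec(degrees=True),2),'shift after',np.round(R1.inv().apply(d),2),'before',np.round(R0.inv().apply(d),2),'force',np.round(o['ft_force'],1),'t',round(o['t'],2))
E
python3 - <<'E'
from h import *
go([560,100,260],ori(7.6))
E
```

```text
turn [-7.000e-02 -2.000e-02 -2.546e+01] shift after [-29.98 -53.89  -2.39] before [-50.23 -35.77  -2.35] force [ 0.1 -0.4  0.1] t 0.15
```

Emit:
{"name": "apply_moves", "arguments": {"series": [[[0, 0, 0, 0, 0, -8.5, 0], [0, 0, 0, 0, 0, -8.5, 0], [0, 0, 0, 0, 0, -8.5, 0], [-2.3, -4.15, -0.18, 0, 0, 0, 0], [-2.3, -4.15, -0.18, 0, 0, 0, 0], [-2.3, -4.15, -0.18, 0, 0, 0, 0], [-2.3, -4.15, -0.18, 0, 0, 0, 0], [-2.3, -4.15, -0.18, 0, 0, 0, 0], [-2.3, -4.15, -0.18, 0, 0, 0, 0], [-2.3, -4.15, -0.18, 0, 0, 0, 0], [-2.3, -4.15, -0.18, 0, 0, 0, 0], [-2.3, -4.15, -0.18, 0, 0, 0, 0]]]}}

```text
t: 1.35
ee_pos: [447.2, 250.4, 252.9]
orientation: [0.209, -3.135, -0.0]
ft_force: [0.9, 0.1, -0.2]
width: 0.5
```

Emit:
{"name": "apply_moves", "arguments": {"series": [[[-2.3, -4.15, -0.18, 0, 0, 0, 0], [-2.3, -4.15, -0.18, 0, 0, 0, 0], [-2.3, -4.15, -0.18, 0, 0, 0, 0], [-2.3, -4.15, -0.18, 0, 0, 0, 0], [0, 0, 0, 0, 0, 0, 0], [0, 0, 0, 0, 0, 0, 0]]]}}

```text
t: 1.95
ee_pos: [559.7, 99.0, 259.6]
orientation: [0.205, -3.134, -0.0]
ft_force: [-0.4, 0.4, 0.1]
width: 0.9
```

```bash
python3 - <<'E'
from h import *
w=shot('wrist','w1');go([560,100,260],ori(7.6))
cv2.imwrite('pics/w1v.png',cv2.resize(w['img'],(800,600),interpolation=cv2.INTER_CUBIC))
E
```

```text
turn [ 0.02 -0.07 -0.02] shift after [-0.09  0.   -0.04] before [-0.09  0.   -0.04] force [0.  0.1 0.2] t 2.0
```

View pics/w1v.png

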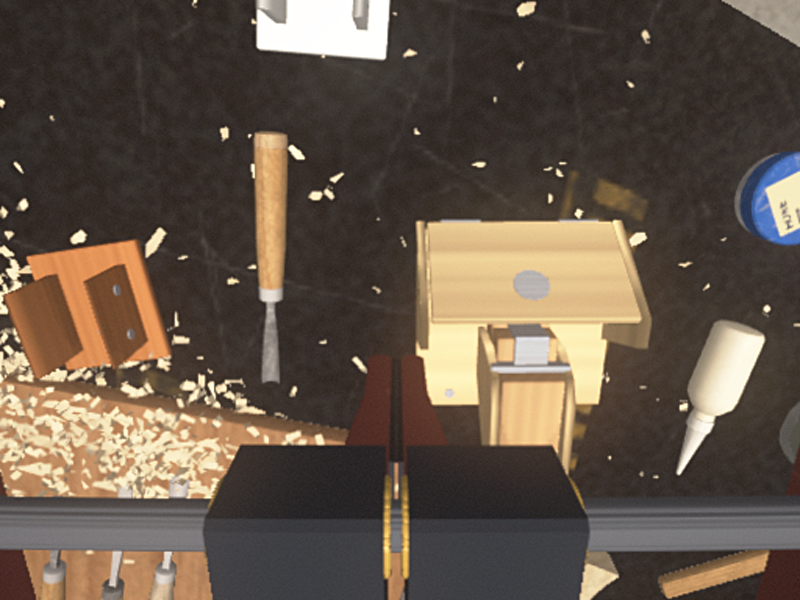

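The wrist view shows the press plate at (531,285), plate corners at (427,403) and (600,403), the hatch hinge edge along y≈221, and the cradle base corners at (28,256), (138,240) and (170,357).

```bash
python3 - <<'E'
from h import *
w=load('w1');k=.64
f=lambda u,z:np.round(plane(w,(np.array(u)+.5)*k-.5,z),1)[:,:2].tolist()
print('press z52',f([(531,285)],52),'back plate',f([(427,403),(600,403)],10),'front',f([(426,222),(597,221)],8))
print('cheek tops?',f([(427,322),(640,321)],74))
print('cradle',f([(28,256),(138,240),(170,357)],8))
# precise masks
img=w['img'];hsv=cv2.cvtColor(img,cv2.COLOR_BGR2HSV)
print(hsv[183,340],hsv[170,300],hsv[165,60],hsv[225,80])
m=((hsv[...,1]<60)&(hsv[...,2]>80)).astype(np.uint8); m[:160]=0;m[205:]=0;m[:,:310]=0;m[:,370:]=0
n,l,s,c=cv2.connectedComponentsWithStats(m);i=1+s[1:,4].argmax();print('plate px',s[i],c[i]);print(plane(w,[c[i]],52))
m=((hsv[...,0]<13)&(hsv[...,1]>150)&(hsv[...,2]>60)).astype(np.uint8);m[:,115:]=0;m[:145]=0;m[240:]=0
c=max(cv2.findContours(m,0,2)[0],key=cv2.contourArea);h=cv2.convexHull(c);print(cv2.approxPolyDP(h,3,True).reshape(-1,2).tolist())
# cheek tops at z=60 in px800
print(f([(7,295),(42,375),(85,275),(118,263),(150,345),(120,368)],60),f([(35,273),(80,350)],60))
s=load('s0')
cc=s['img'][155:225,180:325];print(cc.shape);p=cv2.resize(cc,None,fx=3.4,fy=3.4,interpolation=cv2.INTER_CUBIC)
q=cv2.resize(img[145:245,0:130],None,fx=4,fy=4,interpolation=cv2.INTER_CUBIC)
H=max(p.shape[0],q.shape[0]);z=lambda i:cv2.copyMakeBorder(i,0,H-i.shape[0],0,0,0)
#cv2.imwrite('pics/c2.png',q)
E
```

```text
press z52 [[568.2, 196.1]] back plate [[693.0, 143.2], [674.2, 289.0]] front [[541.1, 119.8], [523.1, 249.1]]
cheek tops? [[597.2, 125.2], [577.8, 268.2]]
cradle [[607.6, -185.9], [583.6, -98.9], [679.8, -74.0]]
[  4  11 191] [ 19  95 236] [ 13 156 230] [ 13 151 113]
plate px [329 173  23  19 355] [339.91830986 182.06760563]
[[568.02160374 196.38894171  52.        ]]
[[83, 154], [91, 205], [72, 232], [44, 236], [23, 188], [19, 164]]
[[620.8, -167.5], [680.5, -147.3], [598.9, -111.6], [587.3, -88.5], [645.6, -67.3], [666.9, -89.4]] [[602.0, -146.4], [656.4, -118.0]]
(70, 145, 3)
```

```bash
python3 - <<'E'
from h import *
P=[]
for t,uv,box in(('s0',(210.5,149),7),('d0',(250.5,169),6)):
    d=load(t);hsv=cv2.cvtColor(d['img'],cv2.COLOR_BGR2HSV);m=((hsv[...,1]<75)&(hsv[...,2]>60)).astype(np.uint8)
    q=np.zeros_like(m);x,y=map(int,uv);q[y-box:y+box+1,x-box:x+box+1]=m[y-box:y+box+1,x-box:x+box+1]
    n,l,s,c=cv2.connectedComponentsWithStats(q)
    if n>1:
        i=1+s[1:,4].argmax();print(t,s[i],c[i]);P.append((d,c[i]))
w=load('w1');P.append((w,(339.9,182.1)))
A=np.zeros((3,3));b=np.zeros(3)
for d,u in P:
    o,v=ray(d,u);v=v[0]/np.linalg.norm(v);M=np.eye(3)-np.outer(v,v);A+=M;b+=M@o
    print(plane(d,[u],52))
X=np.linalg.solve(A,b);print(X)
Rd=ori(7.6,30); Xp=np.array([568,196.3,52]); n=R.from_euler('z',7.6,degrees=True).apply([-.766,0,.643])
tip=Xp+n*25
print('n',n,'tcp'); go(tip-Rd.apply([0,0,14]),Rd); go(tip-Rd.apply([0,0,14])+[0,0,80],Rd)
print('per-cm press in tool axes',Rd.inv().apply(-n))
E
```

```text
s0 [207 145   6   8  37] [209.64864865 148.40540541]
d0 [249 166   5   6  21] [251.28571429 168.38095238]
[[570.11117529 195.72147913  52.        ]]
[[569.85485085 206.42037594  52.        ]]
[[568.06070726 196.37662406  52.        ]]
[567.04117225 193.55437243  57.55952202]
n [-0.7592711  -0.10130839  0.643     ] tcp
turn [ 1.000e-02 -3.007e+01 -2.000e-02] shift after [ 9.37  9.44 15.31] before [ 0.44  9.43 17.94] force [0.  0.1 0.2] t 2.0
turn [ 1.000e-02 -3.007e+01 -2.000e-02] shift after [5.37 9.44 8.38] before [0.45 9.44 9.94] force [0.  0.1 0.2] t 2.0
per-cm press in tool axes [-3.41875459e-01 -5.42896378e-19  9.39854335e-01]
```

Emit:
{"name": "apply_moves", "arguments": {"series": [[[0, 0, 0, 0, -7.5, 0, 0], [0, 0, 0, 0, -7.5, 0, 0], [0, 0, 0, 0, -7.5, 0, 0], [0, 0, 0, 0, -7.5, 0, 0], [1.34, 2.36, 2.1, 0, 0, 0, 0], [1.34, 2.36, 2.1, 0, 0, 0, 0], [1.34, 2.36, 2.1, 0, 0, 0, 0], [1.34, 2.36, 2.1, 0, 0, 0, 0], [2, 0, 3.46, 0, 0, 0, 0], [2, 0, 3.46, 0, 0, 0, 0], [0, 0, 0, 0, 0, 0, 0], [0, 0, 0, 0, 0, 0, 0]]]}}

```text
t: 3.2
ee_pos: [546.8, 185.8, 128.0]
orientation: [-0.17, 2.607, 0.029]
ft_force: [-0.7, -0.1, -0.9]
width: 0.3
```

```bash
python3 - <<'E'
from h import *
Rd=ori(7.6,30); Xp=np.array([568,196.3,52]); n=R.from_euler('z',7.6,degrees=True).apply([-.766,0,.643])
go(Xp+n*25-Rd.apply([0,0,14]),Rd)
w=shot('wrist','w2');c=shot('scene','s2')
cv2.imwrite('pics/w2v.png',np.hstack([w['img'][100:,90:460],cv2.resize(c['img'][90:210,150:270],(400,284))[:,:]]))
E
```

```text
turn [-0.75  0.3   0.05] shift after [2.71 0.76 3.96] before [2.73 0.81 3.93] force [-0.7 -0.1 -0.9] t 3.2
```

View pics/w2v.png

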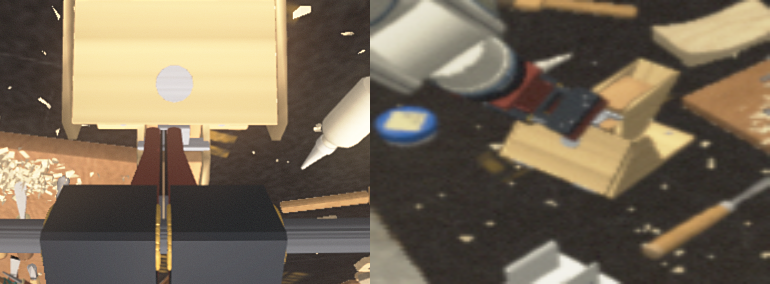

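The fingertips are about 11 px left of the plate and still above it: some of the motion was not reached. Completing it to the 25 mm stand-off.

Emit:
{"name": "apply_moves", "arguments": {"series": [[[0, 0.81, 0, -0.75, 0.3, 0, 0], [0.9, 0, 1.32, 0, 0, 0, 0], [0.9, 0, 1.32, 0, 0, 0, 0], [0.9, 0, 1.32, 0, 0, 0, 0], [0, 0, 0, 0, 0, 0, 0], [0, 0, 0, 0, 0, 0, 0]]]}}

```text
t: 3.9
ee_pos: [548.4, 194.2, 92.3]
orientation: [-0.176, 2.629, 0.042]
ft_force: [0.4, 0.6, 0.1]
width: 0.4
```

```bash
python3 - <<'E'
from h import *
Rd=ori(7.6,30); Xp=np.array([568,196.3,52]); n=R.from_euler('z',7.6,degrees=True).apply([-.766,0,.643])
go(Xp+n*25-Rd.apply([0,0,14]),Rd)
w=load('w2')
hsv=cv2.cvtColor(w['img'],cv2.COLOR_BGR2HSV);m=((hsv[...,1]<60)&(hsv[...,2]>80)).astype(np.uint8)
q=np.zeros_like(m);q[160:205,240:290]=m[160:205,240:290];n_,l,s,c=cv2.connectedComponentsWithStats(q);i=1+s[1:,4].argmax();print(s[i],c[i])
for z in(50,52,54,56,58):print(z,plane(w,[c[i]],z),plane(load('w1'),[(339.9,182.1)],z))
E
```

```text
turn [-0.12 -0.94  0.09] shift after [ 1.17 -0.05  0.72] before [ 1.15 -0.04  0.74] force [0.4 0.6 0.1] t 3.9
[ 246  165   37   38 1101] [263.96639419 183.20435967]
50 [[573.35677833 196.15389103  50.        ]] [[568.58390645 196.98471365  50.        ]]
52 [[571.22525047 195.81317369  52.        ]] [[568.06070726 196.37662406  52.        ]]
54 [[569.0937226  195.47245635  54.        ]] [[567.53750807 195.76853446  54.        ]]
56 [[566.96219474 195.13173901  56.        ]] [[567.01430889 195.16044487  56.        ]]
58 [[564.83066688 194.79102167  58.        ]] [[566.4911097  194.55235528  58.        ]]
```

```bash
python3 - <<'E'
from h import *
print(ctrl.get_obs()['qpos'])
E
```

```text
[ 0.38162364  0.49125358  2.1239404  -1.30947662  0.12627073 -0.04620145]
```

q4 and q5 are at their limits: a 30° forward tilt here is near the wrist singularity. I'll lift, go back to vertical, and press along the panel normal with the tool upright.

Emit:
{"name": "apply_moves", "arguments": {"series": [[[-1.8, 0, -3.3, 0, 0, 0, 0], [0, 0, 0, 0, 4, 0, 0], [0, 0, 0, 0, 4, 0, 0], [0, 0, 0, 0, 5, 0, 0], [0, 0, 0, 0, 5, 0, 0], [0, 0, 0, 0, 5, 0, 0], [0, 0, 0, 0, 5, 0, 0], [0, 0, 0, 0, 0, 0, 0]]]}}

```text
t: 4.7
ee_pos: [556.0, 186.4, 110.0]
orientation: [-0.175, 2.999, -0.029]
ft_force: [0.5, 0.3, 0.4]
width: 0.6
```

```bash
cat >> h.py <<'E'
Y=7.6; Rz=R.from_euler('z',Y,degrees=True)
O=np.array([631.8,203.8,0]); D=lambda p:O+Rz.apply(p)   # dispenser frame -> world
NP=Rz.apply([-.766,0,.643]); PP=np.array([567,195.2,56.])
E
python3 - <<'E'
from h import *
# corner of fingertips (10 mm ahead of axis, 14 below TCP) 12 mm off the plate
R0=ori(Y); tcp=PP+NP*12-Rz.apply([10,0,0])+[0,0,14]
go(tcp,R0);print(tcp,ctrl.get_obs()['qpos'])
E
```

```text
turn [-1.61  7.79 -0.9 ] shift after [0.71 0.73 3.22] before [1.15 0.8  3.08] force [0.5 0.3 0.4] t 4.7
[547.97659135 192.66173536  77.716     ] [ 0.33090556  0.49943071  1.87892365 -0.09266076  0.63785854 -1.28580322]
```

Emit:
{"name": "apply_moves", "arguments": {"series": [[[0, 0, 0, -1.6, 7.8, -0.9, 0], [0.35, 0.37, 1.1, 0, 0, 0, 0], [0.36, 0.36, 1.1, 0, 0, 0, 0], [0, 0, 1.02, 0, 0, 0, 0], [0, 0, 0, 0, 0, 0, 0], [0, 0, 0, 0, 0, 0, 0]]]}}

```text
t: 5.3
ee_pos: [544.2, 192.0, 75.5]
orientation: [0.207, -3.131, 0.003]
ft_force: [-0.7, -0.0, 0.4]
width: -0.1
```

```bash
python3 - <<'E'
from h import *
R0=ori(Y); tcp=PP+NP*12-Rz.apply([10,0,0])+[0,0,14]
go(tcp,R0);print(ctrl.get_obs()['qpos'])
E
```

```text
turn [-0.11 -0.24 -0.02] shift after [-0.39  0.02 -0.22] before [-0.38  0.02 -0.22] force [-0.7 -0.   0.4] t 5.3
[ 3.19074933e-01  5.83021816e-01  1.82226870e+00 -1.65872651e-03
  7.40695355e-01 -1.38283092e+00]
```

Emit:
{"name": "apply_moves", "arguments": {"series": [[[-0.35, 0, -0.2, 0, 0, 0, 0], [-0.23, 0, 0.19, 0, 0, 0, 0], [-0.23, 0, 0.19, 0, 0, 0, 0], [0, 0, 0, 0, 0, 0, 0]]]}}

```text
t: 5.7
ee_pos: [553.6, 193.0, 74.3]
orientation: [0.206, -3.132, 0.002]
ft_force: [0.0, -0.1, -0.8]
width: 0.6
```

Emit:
{"name": "apply_moves", "arguments": {"series": [[[-0.15, 0, 0.13, 0, 0, 0, 0], [-0.15, 0, 0.13, 0, 0, 0, 0], [0, 0, 0, 0, 0, 0, 0]]]}}

```text
t: 6.0
ee_pos: [556.2, 193.4, 71.5]
orientation: [0.206, -3.131, 0.003]
ft_force: [-0.8, 0.4, -0.1]
width: 0.3
```

Emit:
{"name": "apply_moves", "arguments": {"series": [[[-0.15, 0, 0.13, 0, 0, 0, 0], [0, 0, 0, 0, 0, 0, 0]]]}}

```text
t: 6.2
ee_pos: [557.6, 193.6, 70.3]
orientation: [0.206, -3.131, 0.003]
ft_force: [-0.9, 0.2, -1.0]
width: -0.1
```

Emit:
{"name": "apply_moves", "arguments": {"series": [[[-0.15, 0, 0.13, 0, 0, 0, 0], [0, 0, 0, 0, 0, 0, 0]]]}}

```text
t: 6.4
ee_pos: [559.0, 193.8, 69.1]
orientation: [0.207, -3.131, 0.003]
ft_force: [-1.4, -0.9, 3.5]
width: 0.5
```

Contact is made; continuing in 2 mm steps.

Emit:
{"name": "apply_moves", "arguments": {"series": [[[-0.15, 0, 0.13, 0, 0, 0, 0], [0, 0, 0, 0, 0, 0, 0]]]}}

```text
t: 6.6
ee_pos: [560.6, 194.0, 67.9]
orientation: [0.207, -3.131, 0.003]
ft_force: [-2.3, -0.1, 5.5]
width: 0.5
```

Emit:
{"name": "apply_moves", "arguments": {"series": [[[-0.15, 0, 0.13, 0, 0, 0, 0], [0, 0, 0, 0, 0, 0, 0]]]}}

```text
t: 6.8
ee_pos: [562.1, 194.2, 66.7]
orientation: [0.207, -3.131, 0.002]
ft_force: [-1.5, -0.5, 3.8]
width: 0.3
```

Emit:
{"name": "apply_moves", "arguments": {"series": [[[-0.08, 0, 0.06, 0, 0, 0, 0], [0, 0, 0, 0, 0, 0, 0]]]}}

```text
t: 7.0
ee_pos: [562.8, 194.3, 66.1]
orientation: [0.206, -3.131, 0.002]
ft_force: [-2.7, -1.1, 5.3]
width: 0.4
```

Emit:
{"name": "apply_moves", "arguments": {"series": [[[-0.08, 0, 0.06, 0, 0, 0, 0], [0, 0, 0, 0, 0, 0, 0]]]}}

```text
t: 7.2
ee_pos: [563.5, 194.4, 65.5]
orientation: [0.207, -3.131, 0.003]
ft_force: [-2.0, -0.8, 5.3]
width: 0.4
```

Emit:
{"name": "apply_moves", "arguments": {"series": [[[-0.08, 0, 0.06, 0, 0, 0, 0], [0, 0, 0, 0, 0, 0, 0]]]}}

```text
t: 7.4
ee_pos: [564.3, 194.5, 64.9]
orientation: [0.207, -3.131, 0.003]
ft_force: [-3.0, 0.3, 4.6]
width: 0.1
```

Emit:
{"name": "apply_moves", "arguments": {"series": [[[-0.08, 0, 0.06, 0, 0, 0, 0], [0, 0, 0, 0, 0, 0, 0]]]}}

```text
t: 7.6
ee_pos: [565.0, 194.6, 64.2]
orientation: [0.206, -3.131, 0.003]
ft_force: [-1.6, -0.4, 4.2]
width: 1.0
```

Emit:
{"name": "apply_moves", "arguments": {"series": [[[-0.08, 0, 0.06, 0, 0, 0, 0], [0, 0, 0, 0, 0, 0, 0]]]}}

```text
t: 7.8
ee_pos: [565.8, 194.7, 63.5]
orientation: [0.207, -3.131, 0.003]
ft_force: [-2.7, -0.5, 3.7]
width: 0.7
```

Emit:
{"name": "apply_moves", "arguments": {"series": [[[-0.08, 0, 0.06, 0, 0, 0, 0], [0, 0, 0, 0, 0, 0, 0]]]}}

```text
t: 8.0
ee_pos: [566.7, 194.8, 62.7]
orientation: [0.206, -3.131, 0.003]
ft_force: [-2.7, -0.7, 2.6]
width: 0.7
```

```bash
python3 - <<'E'
from h import *
f=[]
for i in range(3):
    ctrl.get_image('side'); f.append(ctrl.get_obs()['ft_force'])
print(np.round(f,1))
E
```

```text
[[-2.5  0.3  3.2]
 [-1.6 -0.5  2.2]
 [-1.3  0.2  2.9]]
```

Force has fallen from about 6 N to 3 N, so the catch has let go. Lifting straight up quickly.

Emit:
{"name": "apply_moves", "arguments": {"series": [[[0, 0, -4.5, 0, 0, 0, 0], [0, 0, -4.5, 0, 0, 0, 0], [0, 0, -4.5, 0, 0, 0, 0], [0, 0, -3, 0, 0, 0, 1], [0, 0, 0, 0, 0, 0, 1], [0, 0, 0, 0, 0, 0, 1], [0, 0, 0, 0, 0, 0, 1], [0, 0, 0, 0, 0, 0, 1], [0, 0, 0, 0, 0, 0, 1], [0, 0, 0, 0, 0, 0, 1], [0, 0, 0, 0, 0, 0, 1], [0, 0, 0, 0, 0, 0, 1]]]}}

```text
t: 9.35
ee_pos: [567.3, 195.1, 227.7]
orientation: [0.207, -3.131, 0.003]
ft_force: [-0.4, -0.1, 0.4]
width: 68.9
```

```bash
python3 - <<'E'
from h import *
for i in range(14): ctrl.get_obs()
w=shot('wrist','w3');c=shot('side','d3');o=ctrl.get_obs();print(o['ee_pos'],o['width'],o['ft_force'],o['t'])
cv2.imwrite('pics/w3v.png',np.hstack([w['img'],cv2.resize(c['img'][130:210,210:320],None,fx=2.6,fy=2.6,interpolation=cv2.INTER_CUBIC)[:0+208].repeat(1,0) if 0 else cv2.copyMakeBorder(cv2.resize(c['img'][120:220,210:320],(286,260)),0,124,0,0,0)]))
E
```

```text
[567.37032493 195.12570473 227.85173705] 77.2038301444525 [ 0.17875057  0.16106967 -0.49541831] 9.45
```

View pics/w3v.png

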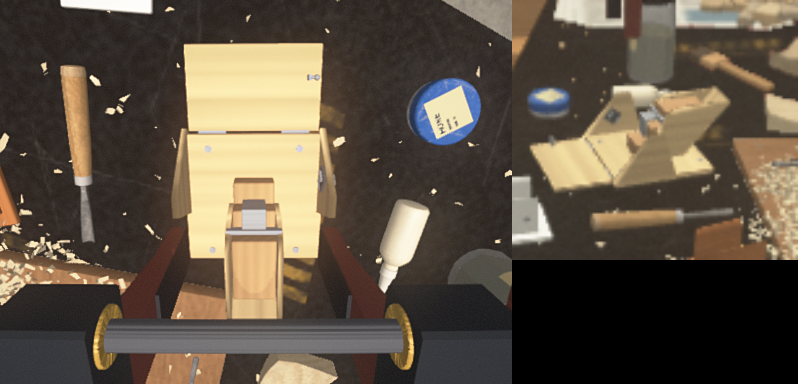

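The hatch lies open. The blank's front top edge runs from (234,178) to (273,178) with the tongue over it, and the plate's back corners are at (190,258) and (318,258).

```bash
python3 - <<'E'
from h import *
w=load('w3')
f=lambda u,z:plane(w,u,z)
iv=lambda p:np.round(Rz.inv().apply(p-O),1)
b=f([(233.5,178),(273.5,178)],34);print('blank front',np.round(b,1),iv(b), np.linalg.norm(b[1]-b[0]))
p=f([(189.5,258.5),(318.5,258.5)],10);print('back',iv(p),np.degrees(np.arctan2(-(p[1]-p[0])[0],(p[1]-p[0])[1])))
t=f([(242,229),(266,229)],70);print('tongue top',iv(t))
h=f([(184,44),(321,43)],10);print('hatch far edge',iv(h),np.degrees(np.arctan2(-(h[1]-h[0])[0],(h[1]-h[0])[1])))
E
```

```text
blank front [[581.6 176.   34. ]
 [576.1 217.6  34. ]] [[-53.4 -21.   34. ]
 [-53.4  21.1  34. ]] 42.03117607821673
back [[ 55.1 -78.   10. ]
 [ 55.1  79.   10. ]] 7.592289210020794
tongue top [[-11.3 -11.3  70. ]
 [-11.3  12.4  70. ]]
hatch far edge [[-186.7  -69.7   10. ]
 [-187.4   67.9   10. ]] 7.901591635559821
```

```bash
python3 - <<'E'
from h import *
go(D([-46,0.1,120]),ori(Y)); go(D([-46,0.1,27]),ori(Y))
E
```

```text
turn [-0.08 -0.21 -0.05] shift after [-1.9   0.02 10.79] before [-1.94  0.03 10.78] force [ 0.2  0.2 -0.5] t 9.45
turn [-0.08 -0.21 -0.05] shift after [-1.900e+00  2.000e-02  2.009e+01] before [-1.98  0.05 20.08] force [ 0.2  0.2 -0.5] t 9.45
```

Emit:
{"name": "apply_moves", "arguments": {"series": [[[-0.65, 0, 3.6, 0, -0.2, 0, 1], [-0.65, 0, 3.6, 0, 0, 0, 1], [-0.64, 0.02, 3.58, 0, 0, 0, 1], [0, 0, 3, 0, 0, 0, 1], [0, 0, 3, 0, 0, 0, 1], [0, 0, 2, 0, 0, 0, 1], [0, 0, 0.6, 0, 0, 0, 1], [0, 0, 0, 0, 0, 0, 1]]]}}

```text
t: 10.25
ee_pos: [586.0, 197.4, 33.4]
orientation: [0.207, -3.133, 0.003]
ft_force: [0.5, -0.7, -0.1]
width: 87.8
```

```bash
python3 - <<'E'
from h import *
go(D([-46,0.1,27]),ori(Y))
E
```

```text
turn [-0.09 -0.09 -0.06] shift after [-0.02  0.04  0.64] before [-0.02  0.04  0.64] force [ 0.5 -0.7 -0.1] t 10.25
```

Descend the last 6 mm and close.

Emit:
{"name": "apply_moves", "arguments": {"series": [[[0, 0, 0.3, 0, 0, 0, 1], [0, 0, 0.3, 0, 0, 0, 1], [0, 0, 0, 0, 0, 0, 1]]]}}

```text
t: 10.55
ee_pos: [586.8, 197.7, 28.7]
orientation: [-0.207, 3.134, -0.002]
ft_force: [-0.5, 0.9, -0.4]
width: 88.0
```

Emit:
{"name": "apply_moves", "arguments": {"series": [[[0, 0, 0, 0, 0, 0, 0.6], [0, 0, 0, 0, 0, 0, 0.52], [0, 0, 0, 0, 0, 0, 0.45], [0, 0, 0, 0, 0, 0, 0.4], [0, 0, 0, 0, 0, 0, 0.4], [0, 0, 0, 0, 0, 0, 0.4], [0, 0, 0, 0, 0, 0, 0.4]]]}}

```text
t: 11.25
ee_pos: [586.4, 197.6, 28.0]
orientation: [0.207, -3.135, 0.002]
ft_force: [-0.9, 0.7, 1.0]
width: 43.6
```

Emit:
{"name": "apply_moves", "arguments": {"series": [[[0.4, 0, 0, 0, 0, 0, 0.4], [0.8, 0, 0, 0, 0, 0, 0.4], [1, 0, 0, 0, 0, 0, 0.4], [1, 0, 0, 0, 0, 0, 0.4], [1, 0, 0, 0, 0, 0, 0.4], [1, 0, 0, 0, 0, 0, 0.4], [1, 0, 0, 0, 0, 0, 0.4], [1, 0, 0, 0, 0, 0, 0.4], [1, 0, 0, 0, 0, 0, 0.4], [1, 0, 0, 0, 0, 0, 0.4], [0.8, 0, 0, 0, 0, 0, 0.4], [0, 0, 0, 0, 0, 0, 0.4]]]}}

```text
t: 12.45
ee_pos: [485.8, 184.2, 28.0]
orientation: [0.207, -3.133, 0.003]
ft_force: [-0.3, 0.1, -0.3]
width: 43.9
```

```bash
python3 - <<'E'
from h import *
w=shot('wrist','w4');c=shot('side','d4');o=ctrl.get_obs();print(o['ee_pos'],o['width'],o['ft_force'],o['t'])
cv2.imwrite('pics/w4v.png',np.hstack([w['img'],cv2.copyMakeBorder(cv2.resize(c['img'][120:220,210:320],(286,260)),0,124,0,0,0)]))
E
```

```text
[487.42316868 184.50684966  28.17381313] 43.57550314861404 [ 1.01614918 -0.21837014 -0.88810327] 12.55
```

View pics/w4v.png

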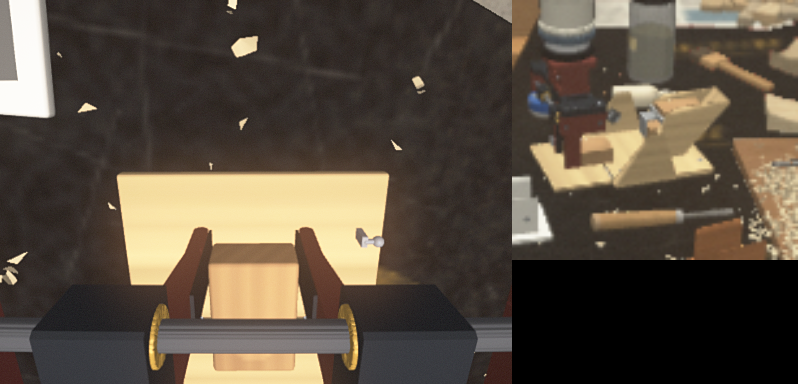

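The blank is clear of the chute and held on the open hatch, and the upper two appear to be still in the chute. Next: lift and carry to the bare spot near (480,-110).

```bash
python3 - <<'E'
from h import *
go([487,184,128],ori(Y)); go([480,-110,128],ori(Y))
E
```

```text
turn [-0.07  0.01 -0.04] shift after [ 0.05 -0.04 -9.98] before [ 0.05 -0.06 -9.98] force [ 1.  -0.2 -0.9] t 12.55
turn [-0.07  0.01 -0.04] shift after [  4.63 -29.09  -9.98] before [  4.61 -29.11  -9.95] force [ 1.  -0.2 -0.9] t 12.55
```

Emit:
{"name": "apply_moves", "arguments": {"series": [[[0, 0, -1.5, 0, 0, 0, 0.4], [0, 0, -2.5, 0, 0, 0, 0.4], [0, 0, -3, 0, 0, 0, 0.4], [0, -1.5, -3, 0, 0, 0, 0.4], [0.5, -3, 0, 0, 0, 0, 0.4], [0.6, -3.5, 0, 0, 0, 0, 0.4], [0.6, -3.5, 0, 0, 0, 0, 0.4], [0.6, -3.5, 0, 0, 0, 0, 0.4], [0.6, -3.5, 0, 0, 0, 0, 0.4], [0.6, -3.5, 0, 0, 0, 0, 0.4], [0.6, -3.5, 0, 0, 0, 0, 0.4], [0.53, -3.6, 0, 0, 0, 0, 0.4]]]}}

```text
t: 13.75
ee_pos: [479.9, -111.7, 129.6]
orientation: [-0.207, 3.134, -0.003]
ft_force: [-0.1, -0.5, -1.1]
width: 43.9
```

```bash
python3 - <<'E'
from h import *
go([480,-110,22],ori(Y))
E
```

```text
turn [-0.1   0.06 -0.06] shift after [-0.03  0.16 10.76] before [-0.02  0.18 10.76] force [-0.1 -0.5 -1.1] t 13.75
```

Emit:
{"name": "apply_moves", "arguments": {"series": [[[0, 0, 2, 0, 0, 0, 0.4], [0, 0, 3, 0, 0, 0, 0.4], [0, 0, 3, 0, 0, 0, 0.4], [0, 0, 2, 0, 0, 0, 0.4], [0, 0, 0.8, 0, 0, 0, 0.4], [0, 0, 0, 0, 0, 0, 0.4], [0, 0, 0, 0, 0, 0, 0.4]]]}}

```text
t: 14.45
ee_pos: [480.4, -110.3, 21.4]
orientation: [-0.207, 3.134, -0.003]
ft_force: [-0.9, -0.1, -0.3]
width: 43.9
```

Emit:
{"name": "apply_moves", "arguments": {"series": [[[0, 0, 0.2, 0, 0, 0, 0.4], [0, 0, 0, 0, 0, 0, 0.4]]]}}

```text
t: 14.65
ee_pos: [480.2, -110.3, 19.3]
orientation: [-0.207, 3.134, -0.003]
ft_force: [-0.3, -0.2, -0.7]
width: 44.1
```

Emit:
{"name": "apply_moves", "arguments": {"series": [[[0, 0, 0.1, 0, 0, 0, 0.4], [0, 0, 0, 0, 0, 0, 0.4]]]}}

```text
t: 14.85
ee_pos: [480.0, -110.2, 18.0]
orientation: [-0.207, 3.134, -0.003]
ft_force: [-0.1, 0.0, 3.9]
width: 43.8
```

Touched down (3.9 N). Release, rise, turn a quarter turn, look.

Emit:
{"name": "apply_moves", "arguments": {"series": [[[0, 0, 0, 0, 0, 0, 0.6], [0, 0, 0, 0, 0, 0, 0.75], [0, 0, 0, 0, 0, 0, 0.9], [0, 0, 0, 0, 0, 0, 0.9], [0, 0, 0, 0, 0, 0, 0.9], [0, 0, -2, 0, 0, 0, 0.9], [0, 0, -3.5, 0, 0, 0, 1], [0, 0, -4, 0, 0, 0, 1], [0, 0, -4, 0, 0, 0, 1], [0, 0, -1.5, 0, 0, 8.2, 1], [0, 0, 0, 0, 0, 8.2, 1], [0, 0, 0, 0, 0, 8.2, 1]]]}}

```text
t: 16.05
ee_pos: [480.0, -110.0, 168.4]
orientation: [0.475, 3.103, -0.002]
ft_force: [-0.2, -0.1, 0.2]
width: 87.5
```

Emit:
{"name": "apply_moves", "arguments": {"series": [[[-1.1, 0, 0, 0, 0, 8.2, 1], [-1.1, 0, 0, 0, 0, 8.2, 1], [-1.1, 0, 0, 0, 0, 8.2, 1], [-1, 0, 0, 0, 0, 8.2, 1], [0, 0, 0, 0, 0, 8.2, 1], [0, 0, 0, 0, 0, 8.2, 1], [0, 0, 0, 0, 0, 8.2, 1], [0, 0, 0, 0, 0, 8.2, 1], [0, 0, 0, 0, 0, 0, 1], [0, 0, 0, 0, 0, 0, 1]]]}}

```text
t: 17.05
ee_pos: [516.6, -130.5, 167.4]
orientation: [2.07, 2.363, -0.002]
ft_force: [-0.2, -0.8, -0.6]
width: 87.8
```

```bash
python3 - <<'E'
from h import *
w=shot('wrist','w5');c=shot('side','d5');o=ctrl.get_obs();print(o['ee_pos'],o['width'],o['ft_force'],o['t'])
go([506,-107,150],ori(Y-90))
cv2.imwrite('pics/w5v.png',np.hstack([w['img'],cv2.copyMakeBorder(cv2.resize(c['img'][120:220,210:320],(286,260)),0,124,0,0,0)]))
E
```

```text
[ 516.62756238 -130.54849676  167.44078457] 87.79965130578064 [ 0.11783385 -0.10721033 -0.77645125] 17.15
turn [-0.02  0.07 -0.09] shift after [ 2.47 -0.74  1.74] before [ 2.48 -0.75  1.74] force [ 0.1 -0.1 -0.8] t 17.15
```

View pics/w5v.png

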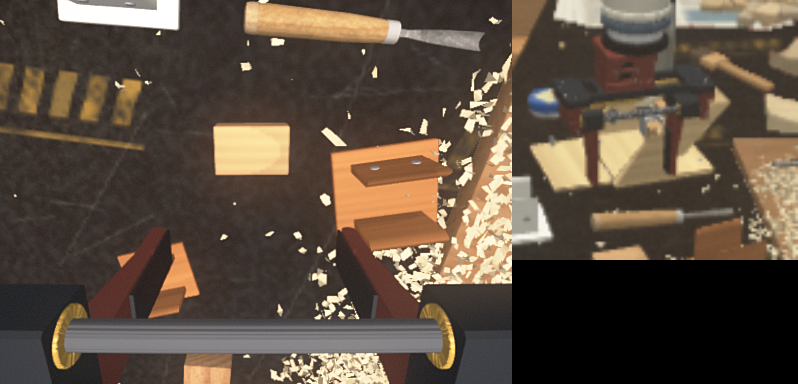

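The blank lies flat with its top face spanning about (214,126) to (289,174). The cradle base corners are at (331,153), (437,139) and (339,247).

```bash
python3 - <<'E'
from h import *
w=load('w5');hsv=cv2.cvtColor(w['img'],cv2.COLOR_BGR2HSV)
m=((hsv[...,2]>120)&(hsv[...,1]>50)).astype(np.uint8);q=np.zeros_like(m);q[115:185,205:300]=m[115:185,205:300]
c=max(cv2.findContours(q,0,2)[0],key=cv2.contourArea);P=c.reshape(-1,2)
pts=plane(w,P,24)[:,:2].astype(np.float32);r=cv2.minAreaRect(pts);print('blank incl. side',r,cv2.minAreaRect(c))
t=plane(w,[(213.5,126.5),(289.5,127),(289.5,175),(213.5,175)],24);print(np.round(t,1).tolist(),t.mean(0),[np.linalg.norm(t[i]-t[i-1]) for i in range(4)])
e=t[2]-t[3];print('yaw bottom edge',np.degrees(np.arctan2(e[1],e[0])))
k=plane(w,[(331,153),(437,139),(339,247)],8);print('cradle',np.round(k,1).tolist(),(k[1]+k[2])/2)
for i,j in((0,1),):
    e=k[j]-k[i];print(np.linalg.norm(e),np.degrees(np.arctan2(e[1],e[0])))
e=k[0]-k[2];print(np.linalg.norm(e),np.degrees(np.arctan2(-e[0],e[1])))
E
```

```text
blank incl. side ((509.91143798828125, -104.52127838134766), (66.2685546875, 45.140769958496094), 7.566201210021973) ((251.0, 148.5), (51.0, 76.0), 90.0)
[[475.4, -89.3, 24.0], [539.9, -81.2, 24.0], [546.9, -123.3, 24.0], [479.5, -132.3, 24.0]] [ 510.41945454 -106.5280626    24.        ] [np.float64(43.129647616235324), np.float64(65.07819044083843), np.float64(42.68514846736198), np.float64(67.9883419162478)]
yaw bottom edge 7.566636100652563
cradle [[583.9, -101.6, 8.0], [678.1, -75.7, 8.0], [611.5, -195.7, 8.0]] [ 644.78844471 -135.67996856    8.        ]
97.71575468896036 15.36612492600207
98.0251767876465 16.363669807141015
```

```bash
python3 - <<'E'
from h import *
go([508,-106,17],ori(Y-90))
E
```

```text
turn [-0.02  0.07 -0.09] shift after [ 2.55 -0.53 15.04] before [ 2.57 -0.53 15.04] force [ 0.1 -0.1 -0.8] t 17.15
```

Emit:
{"name": "apply_moves", "arguments": {"series": [[[1.28, -0.27, 2, 0, 0, 0, 1], [1.27, -0.26, 2.5, 0, 0, 0, 1], [0, 0, 3, 0, 0, 0, 1], [0, 0, 3, 0, 0, 0, 1], [0, 0, 2, 0, 0, 0, 1], [0, 0, 1.5, 0, 0, 0, 1], [0, 0, 0.6, 0, 0, 0, 1], [0, 0, 0.3, 0, 0, 0, 1], [0, 0, 0, 0, 0, 0, 1]]]}}

```text
t: 18.05
ee_pos: [508.5, -106.3, 18.8]
orientation: [2.073, 2.359, -0.001]
ft_force: [0.4, -0.4, -0.5]
width: 87.8
```

Emit:
{"name": "apply_moves", "arguments": {"series": [[[0, 0, 0, 0, 0, 0, 0.85], [0, 0, 0, 0, 0, 0, 0.78], [0, 0, 0, 0, 0, 0, 0.72], [0, 0, 0, 0, 0, 0, 0.65], [0, 0, 0, 0, 0, 0, 0.65], [0, 0, 0, 0, 0, 0, 0.65], [0, 0, 0, 0, 0, 0, 0.65]]]}}

```text
t: 18.75
ee_pos: [508.8, -106.3, 19.1]
orientation: [2.073, 2.358, -0.001]
ft_force: [-0.3, 0.1, 6.3]
width: 65.8
```

```bash
python3 - <<'E'
from h import *
go([508,-106,17],ori(Y-90));print(ctrl.get_obs()['ee_pos'])
E
```

```text
turn [ 0.06  0.1  -0.25] shift after [ 0.04 -0.08  0.21] before [ 0.04 -0.08  0.21] force [-0.3  0.1  6.3] t 18.75
[ 508.82002724 -106.29237855   19.08722542]
```

Gripped by the ends (65.8 mm). Lift and go beside the cradle for a closer measurement.

```bash
python3 - <<'E'
from h import *
go([630,-185,150],ori(15-90))
E
```

```text
turn [ 0.05  0.11 -7.65] shift after [-10.74   9.67 -13.09] before [ -9.38  11.03 -13.06] force [-0.3  0.1  6.3] t 18.75
```

Emit:
{"name": "apply_moves", "arguments": {"series": [[[0, 0, -1, 0, 0, 0, 0.65], [0, 0, -2.5, 0, 0, 0, 0.65], [0, 0, -3.5, 0, 0, 0, 0.65], [0, 0, -3.5, 0, 0, 0, 0.65], [0, 0, -2.6, 0, 0, -3.8, 0.65], [0, 0, 0, 0, 0, -3.85, 0.65], [-2.2, 2, 0, 0, 0, 0, 0.65], [-3, 2.7, 0, 0, 0, 0, 0.65], [-3, 2.7, 0, 0, 0, 0, 0.65], [-2.5, 2.27, 0, 0, 0, 0, 0.65], [0, 0, 0, 0, 0, 0, 0.65], [0, 0, 0, 0, 0, 0, 0.65]]]}}

```text
t: 19.95
ee_pos: [628.6, -184.3, 149.2]
orientation: [-1.913, -2.491, 0.002]
ft_force: [0.4, -0.2, 0.4]
width: 66.0
```

```bash
python3 - <<'E'
from h import *
w=shot('wrist','w6');o=ctrl.get_obs();print(o['ee_pos'],o['width'],o['ft_force'],o['t'])
go([643,-131,150],ori(15-90))
cv2.imwrite('pics/w6v.png',cv2.resize(w['img'],(800,600),interpolation=cv2.INTER_CUBIC))
E
```

```text
[ 627.87555011 -183.77025389  149.15747598] 65.34608699647441 [-0.79548187  0.30711195 -1.28882132] 20.0
turn [-0.13  0.   -0.01] shift after [ 4.71  2.83 -0.08] before [ 4.71  2.83 -0.09] force [-0.8  0.3 -1.3] t 20.0
```

View pics/w6v.png

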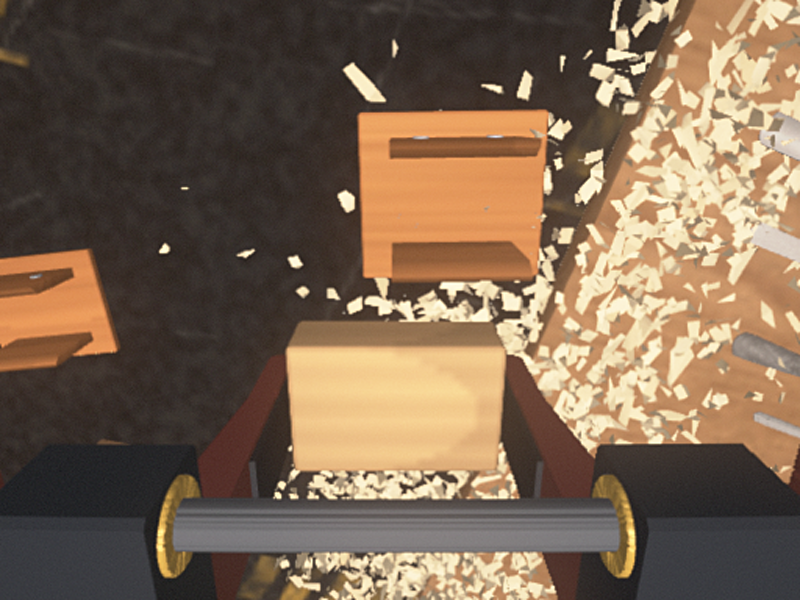

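The cradle is fully visible: base corners (360,113), (547,110), (537,279), (363,277). The blank in the fingers has its top face at (289,349) to (502,470).

```bash
python3 - <<'E'
from h import *
w=load('w6');k=.64;f=lambda u,z:plane(w,(np.array(u)+.5)*k-.5,z)
c=f([(360,113),(547,110),(537,279),(363,277)],8);print(np.round(c,1).tolist(),c.mean(0),[round(np.linalg.norm(c[i]-c[i-1]),1) for i in range(4)])
for a,b in((0,1),(3,2)): e=c[b]-c[a];print(np.degrees(np.arctan2(e[1],e[0])))
b=f([(289,349),(503,346),(502,470),(291,470)],154);print(np.round(b,1).tolist(),b.mean(0),[round(np.linalg.norm(b[i]-b[i-1]),1) for i in range(4)])
e=b[2]-b[3];print(np.degrees(np.arctan2(e[1],e[0])))
# cheek tops z=60: near cheek top outer/inner edge rows, far cheek
q=f([(390,138),(540,138),(390,158),(540,155),(392,242),(515,242),(392,279),(533,277)],60);print(np.round(R.from_euler('z',-15,degrees=True).apply(q-c.mean(0)),1).tolist())
q=f([(390,158),(540,155),(392,242),(515,242)],8);print(np.round(R.from_euler('z',-15,degrees=True).apply(q-c.mean(0)),1).tolist())
E
```

```text
[[585.5, -101.8, 8.0], [678.9, -75.2, 8.0], [704.4, -162.9, 8.0], [608.3, -187.4, 8.0]] [ 644.30055778 -131.83657764    8.        ] [np.float64(88.6), np.float64(97.1), np.float64(91.3), np.float64(99.2)]
15.913667285301065
14.312955031398888
[[591.1, -171.7, 154.0], [651.9, -154.4, 154.0], [665.4, -195.5, 154.0], [600.1, -213.0, 154.0]] [ 627.12004403 -183.6608459   154.        ] [np.float64(42.3), np.float64(63.2), np.float64(43.2), np.float64(67.6)]
15.052810746214185
[[-32.8, 32.9, 52.0], [32.0, 32.9, 52.0], [-32.8, 24.5, 52.0], [32.6, 25.8, 52.0], [-32.1, -12.9, 52.0], [24.2, -12.9, 52.0], [-32.1, -30.5, 52.0], [33.8, -29.5, 52.0]]
[[-33.5, 21.4, 0.0], [46.2, 23.0, 0.0], [-32.6, -24.1, 0.0], [36.0, -24.1, 0.0]]
```

```bash
python3 - <<'E'
from h import *
go([644.6,-131.6,100],ori(15-90))
E
```

```text
turn [-0.13  0.   -0.01] shift after [4.61 2.97 4.92] before [4.61 2.98 4.91] force [-0.8  0.3 -1.3] t 20.0
```

Emit:
{"name": "apply_moves", "arguments": {"series": [[[1.5, 1, 0, -0.1, 0, 0, 0.65], [1.8, 1.17, 0, 0, 0, 0, 0.65], [1.31, 0.8, 0, 0, 0, 0, 0.65], [0, 0, 2, 0, 0, 0, 0.65], [0, 0, 2, 0, 0, 0, 0.65], [0, 0, 0.9, 0, 0, 0, 0.65], [0, 0, 0, 0, 0, 0, 0.65], [0, 0, 0, 0, 0, 0, 0.65]]]}}

```text
t: 20.8
ee_pos: [646.3, -131.8, 101.0]
orientation: [1.911, 2.491, 0.001]
ft_force: [-0.3, -0.0, 0.3]
width: 65.9
```

```bash
python3 - <<'E'
from h import *
go([644.6,-131.6,100],ori(15-90))
E
```

```text
turn [0.09 0.08 0.01] shift after [ 0.06 -0.16  0.1 ] before [ 0.06 -0.16  0.1 ] force [-0.3 -0.   0.3] t 20.8
```

Emit:
{"name": "apply_moves", "arguments": {"series": [[[0.06, -0.14, 1, 0, 0, 0, 0.65], [0, 0, 1, 0, 0, 0, 0.65], [0, 0, 0.8, 0, 0, 0, 0.65], [0, 0, 0.6, 0, 0, 0, 0.65], [0, 0, 0, 0, 0, 0, 0.65]]]}}

```text
t: 21.3
ee_pos: [643.9, -131.9, 65.2]
orientation: [1.913, 2.492, -0.001]
ft_force: [0.2, -0.2, -0.9]
width: 65.7
```

Emit:
{"name": "apply_moves", "arguments": {"series": [[[0, 0, 0.5, 0, 0, 0, 0.65], [0, 0, 0.5, 0, 0, 0, 0.65], [0, 0, 0, 0, 0, 0, 0.65]]]}}

```text
t: 21.6
ee_pos: [644.3, -131.9, 55.8]
orientation: [1.912, 2.492, -0.0]
ft_force: [-0.9, -0.2, -0.2]
width: 65.7
```

No contact; continuing down gently.

Emit:
{"name": "apply_moves", "arguments": {"series": [[[0, 0, 0.6, 0, 0, 0, 0.65], [0, 0, 0.6, 0, 0, 0, 0.65], [0, 0, 0, 0, 0, 0, 0.65]]]}}

```text
t: 21.9
ee_pos: [644.0, -131.8, 43.5]
orientation: [1.912, 2.492, -0.001]
ft_force: [-0.1, 0.7, -0.9]
width: 65.8
```

Emit:
{"name": "apply_moves", "arguments": {"series": [[[0, 0, 0.6, 0, 0, 0, 0.65], [0, 0, 0.5, 0, 0, 0, 0.65], [0, 0, 0, 0, 0, 0, 0.65]]]}}

```text
t: 22.2
ee_pos: [644.1, -131.8, 32.6]
orientation: [1.912, 2.492, -0.001]
ft_force: [-0.3, 0.4, 0.7]
width: 66.0
```

Emit:
{"name": "apply_moves", "arguments": {"series": [[[0, 0, 0.3, 0, 0, 0, 0.65], [0, 0, 0, 0, 0, 0, 0.65]]]}}

```text
t: 22.4
ee_pos: [644.6, -132.0, 30.2]
orientation: [1.912, 2.491, 0.0]
ft_force: [0.1, -0.7, -0.3]
width: 65.7
```

Emit:
{"name": "apply_moves", "arguments": {"series": [[[0, 0, 0.15, 0, 0, 0, 0.65], [0, 0, 0, 0, 0, 0, 0.65]]]}}

```text
t: 22.6
ee_pos: [644.8, -132.0, 29.0]
orientation: [1.911, 2.491, 0.0]
ft_force: [0.6, -0.1, -0.0]
width: 65.9
```

Emit:
{"name": "apply_moves", "arguments": {"series": [[[0, 0, 0.1, 0, 0, 0, 0.65], [0, 0, 0, 0, 0, 0, 0.65]]]}}

```text
t: 22.8
ee_pos: [644.7, -132.0, 28.0]
orientation: [1.911, 2.491, 0.0]
ft_force: [0.0, -0.3, -0.4]
width: 65.9
```

Emit:
{"name": "apply_moves", "arguments": {"series": [[[0, 0, 0.1, 0, 0, 0, 0.65], [0, 0, 0, 0, 0, 0, 0.65]]]}}

```text
t: 23.0
ee_pos: [644.9, -132.0, 27.1]
orientation: [1.911, 2.491, 0.001]
ft_force: [0.1, -0.9, 1.0]
width: 65.8
```

Emit:
{"name": "apply_moves", "arguments": {"series": [[[0, 0, 0.08, 0, 0, 0, 0.65], [0, 0, 0, 0, 0, 0, 0.65]]]}}

```text
t: 23.2
ee_pos: [644.9, -132.0, 27.1]
orientation: [1.911, 2.491, 0.001]
ft_force: [-1.9, 1.0, 7.7]
width: 65.5
```

On the floor (7.7 N, no further descent). Release evenly, rise, then step aside to look.

Emit:
{"name": "apply_moves", "arguments": {"series": [[[0, 0, -0.05, 0, 0, 0, 0.8], [0, 0, 0, 0, 0, 0, 0.9], [0, 0, 0, 0, 0, 0, 1], [0, 0, 0, 0, 0, 0, 1], [0, 0, 0, 0, 0, 0, 1], [0, 0, 0, 0, 0, 0, 1]]]}}

```text
t: 23.8
ee_pos: [644.7, -132.0, 26.6]
orientation: [1.911, 2.491, 0.0]
ft_force: [0.0, 0.5, -0.0]
width: 87.7
```

Emit:
{"name": "apply_moves", "arguments": {"series": [[[0, 0, -1, 0, 0, 0, 1], [0, 0, -2, 0, 0, 0, 1], [0, 0, -3, 0, 0, 0, 1], [0, 0, -4, 0, 0, 0, 1], [0, 0, -4, 0, 0, 0, 1], [-2, 0, -4, 0, 0, 0, 1], [-3, 0, -1, 0, 0, 0, 1], [0, 0, 0, 0, 0, 0, 1], [0, 0, 0, 0, 0, 0, 1]]]}}

```text
t: 24.7
ee_pos: [657.1, -180.4, 217.3]
orientation: [1.913, 2.49, 0.001]
ft_force: [0.0, -0.2, -0.5]
width: 88.0
```

```bash
python3 - <<'E'
from h import *
w=shot('wrist','w7');c=shot('scene','s7');o=ctrl.get_obs();print(o['ee_pos'],o['width'],o['ft_force'],o['t'])
cv2.imwrite('pics/w7v.png',np.hstack([w['img'],cv2.copyMakeBorder(cv2.resize(c['img'][95:225,180:323],(286,260)),0,124,0,0,0)]))
E
```

```text
[ 656.39727746 -179.31590758  215.83538845] 87.94914804996455 [-0.30245075  0.60144359 -0.18948975] 24.8
```

View pics/w7v.png

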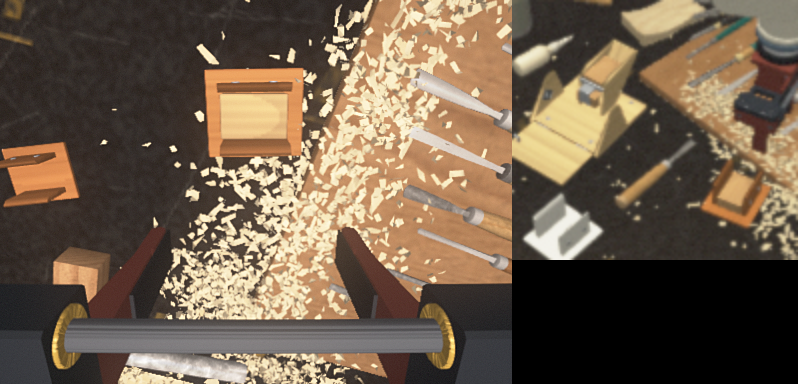

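The blank lies flat in the cradle, columns 219–288 on a base spanning 205–303, so it is centred. The hatch is open, the upper blanks are in the chute and the bystanders are unmoved.

```bash
python3 -c "
from workcell import ctrl
print(ctrl.close_job())"
```

```text
the job is handed in; nothing more can be done
None
```

The blank is lying flat in the larger orange cradle and the job is handed in at about 25 s of robot time, under the 67 s limit.

- **Hatch:** I pressed it along its normal in small steps. The force peaked near 6 N, then fell to about 3 N after roughly 9 mm of travel. I lifted away and the hatch swung fully open.
- **Drawing and setting down:** I pinched the bottom blank by its sides and drew it out to the front. I set it down on the bare table and let go; contact was 4 N.
- **Cradle:** I took it again by its two ends and lowered it between the cheeks without touching them. I let go once it was on the floor, with a contact force of 8 N.

**Last checks:** The final wrist picture shows the blank between the cheeks and centred to within about 1 mm. The scene picture shows the hatch open, blanks still up in the chute behind the tongue, and the bystanders in view unmoved. The gripper was open and well clear, with no force at the wrist.

**What disagreed:**
- My first approach, tilted 30° forward, ran into a wrist joint limit, so I pressed with the tool upright.
- My early estimate of the dispenser's position along its length was about 5 mm off against the later view. I grasped the blank from its directly measured front edge, so this did not matter.

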